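# Switch off the charger's outlet and reset the socket board

### The arm

A 7-joint arm with a two-finger parallel gripper is mounted at the origin on the work surface. World frame = base frame: x ahead of the robot, y to its left, z up, the work surface at z = 0. Lengths are in m, angles in rad, forces in N, time in s.
With the tool pointing down it reaches from about 0.35 to 0.9 m from the base axis. Payload 8.1 kg.
Tool frame: the origin (TCP) lies between the finger pads; the fingertips stand 22 mm ahead of it and the grasp point (between the pads) lies 3 mm ahead of it; z points along the fingers, x is the direction in which the jaws open and shut, and the axes are right-handed (so a half turn about z gives the same grasp; the last joint's range is limited). The gripper opens to 92 mm and grips with 3 to 60 N. Pads are 19 mm wide; open, the fingers measure 130 mm over their backs; the gripper's body (75 mm by 190 mm) begins 47 mm behind the grasp point.
Start: joints at [-1.446, 0.434, 0.025, 1.573, -0.012, 1.134, -0.075], TCP at [0.141, 0.609, 0.249] pointing down, gripper open.
Joint ranges: [-2.62, 2.62], [-0.44, 2.09], [-1.27, 1.32], [0.08, 2.57], [-1.32, 4.46], [0.12, 2], [-2.74, 2.74]. Speed limits (rad/s): [2.22, 2.22, 3.01, 3.01, 3.14, 3.14, 3.14].

### API

Orientations are given as a rotation vector (axis times angle).
In Python, from cell import arm, vision, order gives the robot as it stands.
- The arm moves only by the tool apply_moves, never from a script. Its argument "commands" is a list of rows, each a list of 6 numbers: the shift along the tool's x, y, z in cm, then the turn, a rotation vector about the tool's x, y, z in rad. A call has 1 to 5 rows; each row shifts and turns the commanded pose from where the row before left it, along the tool's axes as they then stand; what a row does not reach is not made up. A row lasts 1/10 s, in which the tool goes at most 50 mm and 8.59 degrees, less where a joint would pass 70% of its speed; a pose out of reach is approached as far as the arm can. A call with a gripper value outside its range is refused whole. "claw" is the closure, from -1 (fully open) to 1 (shut), so that 0 is half open, set as the call begins (left out, the last holds). The fingers move at their own pace and stop on an object; "newtons" is the grip in N (left out, the last holds). Time passes only in rows, so rows that do not move let the fingers close. It gives the time, the measured TCP pose, the force and the opening at its end, in the units of the state.
- arm.observe(): the state, without advancing time (a new reading comes with each control period).
- vision.get_image(name): name is "scene" or "top" or "wrist"; returns (picture, depth): 420x560x3 uint8, red, green, blue; 420x560 float32, m along the optical axis (not along the pixel's ray), 0 where there is no reading.
- vision.get_calibration(name): a dict with "K" (3x3 intrinsics, pixels), "R" (3x3) and "t" (3): a world point X has camera coordinates R X + t. Camera axes: x right, y down, z forward; pixel columns grow to the right and rows downward; lengths in m; the calibration is good to about 2 mm. A picture is of the moment at which its call begins: read the wrist's pose just before it. get_calibration takes no time and is no camera call; for the wrist camera it gives the pose at the moment of the call.
- order.sign_off(): hands the job in, once; it reports no verdict.
The state is a dict: "clock": time; "joints": joint angles; "dq": joint speeds; "joint_efforts": joint torques, N m; "position": TCP position; "ee_rot": TCP orientation; "force": force on the tool from outside, world axes, zero at the start; "ft_torque": the same for the moment, N m; "width": opening from 0.0 (shut) to 1.0 (fully open).
Only numpy, scipy, OpenCV 4.12 (cv2) and the standard library are available. Lean on these libraries where they do the work, as an engineer would, in place of code of your own. Each camera call takes 0.05 s, during which the arm holds its last target.

### The job

The cut-out of the socket board has tripped: with the fingertips, gently press down the raised half (the one nearer the robot) of the rocker switch of the outlet that has the square charger plugged in, until that switch is fully off. Only then press the round reset button at the end of the board all the way in, let it come back out, and draw the hand clear. Do not alter the other three switches, leave the charger and the round timer plugged in, and leave the jar, the tray and the marker where they are.

Things in the scene. Friction and masses are not known exactly. Their poses are not given: they have to be found in the camera images.
- board: Socket board fixed to the counter: aluminium rail 170 mm (x) by 410 mm (y) by 12 mm high, origin at the centre of its underside on the table; its -x long edge faces the robot. It carries, along its y, an end unit with the reset button at y -160 mm and four socket units at y -80, 0, +80 and +160 mm in an order that varies.
- mod_charger: The unit whose socket has the square charger in it: orange, 150 (x) by 76 (y) by 26 mm high, fixed on the board; origin at its underside's centre, +x from rocker to socket. Socket: recess 40 mm across, 12 mm deep, at x +37 mm. Rocker, 60 (x) by 44 mm (y): two halves in a shallow V about the pivot line (along y, at x -36, z +30 mm); the top of a level half is at z +33 mm, 45 mm above the table.
- mod_timer: The unit whose socket has the round timer in it: orange, 150 (x) by 76 (y) by 26 mm high, fixed on the board; origin at its underside's centre, +x from rocker to socket. Socket: recess 40 mm across, 12 mm deep, at x +37 mm. Rocker, 60 (x) by 44 mm (y): two halves in a shallow V about the pivot line (along y, at x -36, z +30 mm); the top of a level half is at z +33 mm, 45 mm above the table.
- mod_empty_a: A unit with an empty socket, its switch on: orange, 150 (x) by 76 (y) by 26 mm high, fixed on the board; origin at its underside's centre, +x from rocker to socket. Socket: recess 40 mm across, 12 mm deep, at x +37 mm. Rocker, 60 (x) by 44 mm (y): two halves in a shallow V about the pivot line (along y, at x -36, z +30 mm); the top of a level half is at z +33 mm, 45 mm above the table.
- mod_empty_b: The other unit with an empty socket, its switch off: orange, 150 (x) by 76 (y) by 26 mm high, fixed on the board; origin at its underside's centre, +x from rocker to socket. Socket: recess 40 mm across, 12 mm deep, at x +37 mm. Rocker, 60 (x) by 44 mm (y): two halves in a shallow V about the pivot line (along y, at x -36, z +30 mm); the top of a level half is at z +33 mm, 45 mm above the table.
- sw_charger (a joint): Rocker switch of the unit with the square charger: 0 rad = on (near half raised about 9 mm at its edge, far half level), 0.30 rad = fully off (near half level, far half raised). It is held by friction (about 0.04 N m, so 2 N at 20 mm from the pivot) and stays where it is left. It starts on, and is to be switched off.
- sw_timer (a joint): Rocker switch of the unit with the round timer: 0 rad = on (near half raised about 9 mm at its edge, far half level), 0.30 rad = fully off (near half level, far half raised). It is held by friction (about 0.04 N m, so 2 N at 20 mm from the pivot) and stays where it is left. It starts on, and is to stay on.
- sw_empty_a (a joint): Rocker switch of the first empty unit: 0 rad = on (near half raised about 9 mm at its edge, far half level), 0.30 rad = fully off (near half level, far half raised). It is held by friction (about 0.04 N m, so 2 N at 20 mm from the pivot) and stays where it is left. It starts on, and is to stay on.
- sw_empty_b (a joint): Rocker switch of the second empty unit: 0 rad = on (near half raised about 9 mm at its edge, far half level), 0.30 rad = fully off (near half level, far half raised). It is held by friction (about 0.04 N m, so 2 N at 20 mm from the pivot) and stays where it is left. It starts off, and is to stay off.
- sw_charger_near (a point): Point on the top face of the near (-x) half of the rocker, midway across, 20 mm from its pivot line and 10 mm from its near edge. Switch of the unit with the square charger: this is where to press. It goes down about 6 mm, and lies about 45 mm above the table when the switch is fully off.
- reset_button (a joint): Reset button: 0 m = out, 0.006 m = fully in. Sprung: about 1.2 N starts it, 4 N holds it fully in; it comes back out by itself.
- reset_button_top (a point): Centre of the top of the round grey reset button, 28 mm across, standing 10 mm proud of a black collar 44 mm across; about 60 mm above the table. It is pressed straight down. It sits on the board's orange end unit, at x -40 mm, y -160 mm of the board.
- charger: Square white plug-in charger, 48 x 48 x 40 mm with two dark slots on top, loose in its socket; origin at the centre of the block's underside (38 mm above the table), a 36 mm round boss reaches 10 mm below. Its top is 78 mm above the table.
- timer: Round white plug-in timer, 52 mm across with a 40 mm dial, 34 mm high, loose in its socket; origin at the centre of its underside, with the same boss. Its top is 72 mm above the table.
- jar: Open glass jar, 76 mm across, 100 mm high, standing beyond the board's +y end; origin at the centre of its underside.
- tray: Open cardboard tray, 130 x 100 x 50 mm, beyond the board's -y end; origin at the centre of its underside.
- marker: Marker pen, 140 mm long (along its x), 16 mm thick, lying on the table on the robot's side of the board; origin at the middle of its underside.
There are look-alikes about, which are no part of the job. There is more than one size of the jar; the job needs the larger.

How it is judged:
On the way, in this order (a step that is already met when the one before it is completed fails the run):
1. the switch of the charger's outlet is off (value of joint sw_charger above 0.25 rad), for 0.2 s.
2. the reset button is pressed in, with that switch off (value of joint sw_charger above 0.25 rad and value of joint reset_button above 0.0048 m), for 0.05 s.
At the end, for the whole second after the job is handed in: Charger outlet's rocker off (over 0.25 of 0.30 rad); reset button pressed at least 4.8 mm, now back out (under 1.5 mm); other rockers as they were (on under 0.08, off over 0.22 rad); charger and timer within 12 mm, jar, tray and marker within 20 mm of their starts; all at rest (value of joint sw_charger above 0.25 rad and value of joint reset_button below 0.0015 m and not (value of joint sw_timer above 0.08 rad) and not (value of joint sw_empty_a above 0.08 rad) and not (value of joint sw_empty_b below 0.22 rad) and distance of each of charger, timer from where it was at the start of the episode below 0.012 m and distance of each of jar, tray, marker from where it was at the start of the episode below 0.02 m and linear speed of each of charger, timer, jar, tray, marker below 0.03 m/s); the robot touches nothing.
It fails at once if another switch was altered (value of joint any of sw_timer, sw_empty_a above 0.08 rad or value of joint sw_empty_b below 0.22 rad).
It fails at once if the reset button was pressed before the charger's outlet was off (value of joint reset_button above 0.003 m and value of joint sw_charger below 0.22 rad).
It fails at once if the charger or the timer was lifted or pulled from its socket (distance of any of charger, timer from where it was at the start of the episode above 0.012 m).
It fails at once if the jar, the tray or the marker was moved (distance of any of jar, tray, marker from where it was at the start of the episode above 0.02 m).
It fails at once if the switch or the board was pressed roughly (over 40 N) (contact force between any of board, mod_charger and the fingers above 40 N or contact force between any of board, mod_charger and the arm above 40 N).
It also fails if it takes over 48 s, if anything falls off the work surface, if the arm or the gripper's body presses on something with over 40 N, if the wrist force passes 120 N, or if a joint passes its speed limit or range.

## Working session

There is one attempt and no reset: what is moved stays moved. The work goes in short steps, Python scripts to look and compute and a tool call to move; the robot and the scene stay as the last step left them, time stands still between calls to the robot, and variables do not carry over. Pictures are saved under pics/ and viewed, and the job is handed in when it is done.

Besides the shell and the picture viewer there is one more tool, called by a JSON object that holds its "name" and its "arguments". apply_moves: Moves the arm, as the interface text tells. Its arguments: {"type":"object","properties":{"commands":{"type":"array","items":{"type":"array","items":{"type":"number"}}},"claw":{"type":"number"},"newtons":{"type":"number"}},"required":["commands"]}

```bash
mkdir -p pics; ls
python3 - <<'E'
from cell import arm,vision,order
import cv2,numpy as np
s=arm.observe();print(s)
for n in("top","scene"):
    p,d=vision.get_image(n);cv2.imwrite(f"pics/{n}0.png",p[:,:,::-1]);np.save(f"pics/{n}0.npy",d)
    print(n,vision.get_calibration(n))
E
```

```text
pics
{'clock': 0.0, 'joints': array([-1.44558912,  0.43519213,  0.02499656,  1.57412628, -0.01158922,
        1.13401147, -0.0751043 ]), 'dq': array([-0.00074677,  0.00132767, -0.00146166,  0.00124884, -0.00061661,
        0.00106099, -0.00026562]), 'joint_efforts': array([ 1.39032003e-03, -6.67848086e+01,  9.86157395e-01, -3.14446735e+01,
       -6.02339557e-02,  4.30500624e-02,  1.87824385e-04]), 'position': array([0.14111008, 0.60835233, 0.24795312]), 'ee_rot': array([ 2.45874711e+00,  1.95375803e+00, -1.78782829e-03]), 'force': array([ 0.02969199, -0.19667755, -0.60326082]), 'ft_torque': array([-0.03209011, -0.01245129,  0.02372294]), 'width': 0.9980515884754447}
top {'K': array([[479.76484202,   0.        , 279.19473713],
       [  0.        , 479.76484202, 207.43386611],
       [  0.        ,   0.        ,   1.        ]]), 'R': array([[-0.0908286 , -0.99586167, -0.00311497],
       [-0.97304386,  0.08941241, -0.21258193],
       [ 0.21198071, -0.01627752, -0.97713828]]), 't': array([0.06574196, 0.54027068, 1.20325304])}
scene {'K': array([[389.10742081,   0.        , 279.74209448],
       [  0.        , 389.10742081, 210.68709848],
       [  0.        ,   0.        ,   1.        ]]), 'R': array([[ 0.81406678,  0.58075079,  0.00487846],
       [ 0.35921036, -0.49688666, -0.789982  ],
       [-0.45635864,  0.6448505 , -0.61311062]]), 't': array([-0.43215026, -0.13717185,  1.09010572])}
```

View pics/top0.png

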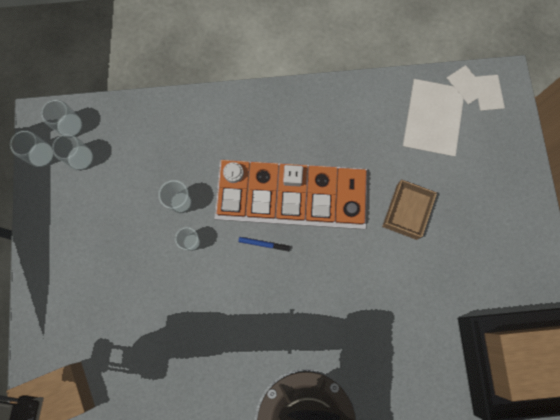

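View pics/scene0.png

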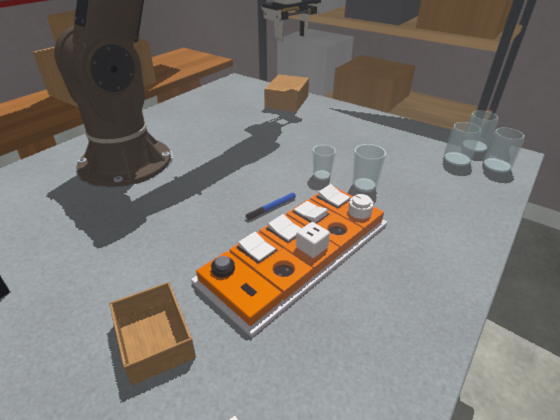

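The top view shows the board at cols 217-368, rows 160-228. From left (+y) to right the units are timer, empty, charger (col 293), empty, then the reset button (352,208). Next I measure the board pose.

```bash
cat > h.py <<'E'
import numpy as np,cv2
def world(cal,d,uv):
    K,R,t=cal["K"],cal["R"],cal["t"]
    uv=np.atleast_2d(uv); z=d[uv[:,1].astype(int),uv[:,0].astype(int)]
    c=np.c_[(uv[:,0]-K[0,2])/K[0,0]*z,(uv[:,1]-K[1,2])/K[1,1]*z,z]
    return (c-t)@R
def onplane(cal,uv,h):
    K,R,t=cal["K"],cal["R"],cal["t"]; uv=np.atleast_2d(uv)
    r=np.c_[(uv[:,0]-K[0,2])/K[0,0],(uv[:,1]-K[1,2])/K[1,1],np.ones(len(uv))]@R
    o=-R.T@t
    return o+r*((h-o[2])/r[:,2])[:,None]
def proj(cal,X):
    c=np.atleast_2d(X)@cal["R"].T+cal["t"];p=c@cal["K"].T;return p[:,:2]/p[:,2:]
E
python3 - <<'E'
from cell import vision
from h import *
for n in("top","scene"):
    im=cv2.imread(f"pics/{n}0.png");d=np.load(f"pics/{n}0.npy");cal=vision.get_calibration(n)
    hsv=cv2.cvtColor(im,cv2.COLOR_BGR2HSV)
    m=cv2.inRange(hsv,(4,170,90),(16,255,255))
    m=cv2.morphologyEx(m,cv2.MORPH_CLOSE,np.ones((3,3)))
    k,l,st,c=cv2.connectedComponentsWithStats(m)
    for i in range(1,k):
        if st[i,4]>30: print(st[i],c[i])
    reg=[i for i in range(1,k) if st[i,4]>300 and (n=="scene" and st[i,1]>150 or n=="top")]
    v,u=np.nonzero(np.isin(l,reg))
    W=world(cal,d,np.c_[u,v]);ok=abs(W[:,2]-0.038)<0.006
    print(n,"med z",np.median(W[:,2]),ok.sum(),len(ok))
    r=cv2.minAreaRect((W[ok][:,:2]*1000).astype(np.float32));print(r,cv2.boxPoints(r))
    P=onplane(cal,np.c_[u,v][ok],0.038)
    r=cv2.minAreaRect((P[:,:2]*1000).astype(np.float32));print(r)
E
python3 -c "
import cv2
a=cv2.imread('pics/top0.png')[140:270,150:450];cv2.imwrite('pics/topz.png',cv2.resize(a,None,fx=2.6,fy=2.6,interpolation=2))
b=cv2.imread('pics/scene0.png')[140:330,180:400];cv2.imwrite('pics/scz.png',cv2.resize(b,None,fx=3,fy=3,interpolation=2))"
```

```text
top med z nan 0 0
((0.0, 0.0), (0.0, 0.0), 0.0) [[0. 0.]
 [0. 0.]
 [0. 0.]
 [0. 0.]]
((0.0, 0.0), (0.0, 0.0), 0.0)
[ 197  194  186  131 5980] [274.16070234 267.34013378]
[286 210  23  17 165] [296.36969697 218.80606061]
scene med z 0.03856512026225997 5389 5980
((590.9976196289062, -22.009475708007812), (396.337646484375, 149.33619689941406), 81.09408569335938) [[ 486.55075 -206.22961]
 [ 634.08655 -229.3487 ]
 [ 695.44446  162.21066]
 [ 547.9087   185.32974]]
((592.2415161132812, -23.82550048828125), (397.5704040527344, 152.02810668945312), 81.15776062011719)
  return _methods._mean(a, axis=axis, dtype=dtype,
  ret = ret.dtype.type(ret / rcount)
```

View pics/topz.png

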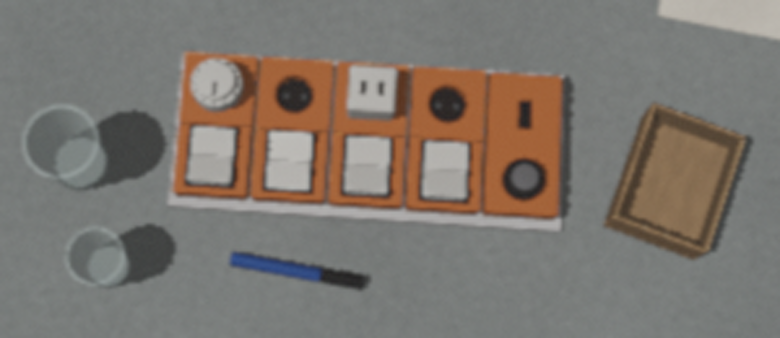

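View pics/scz.png

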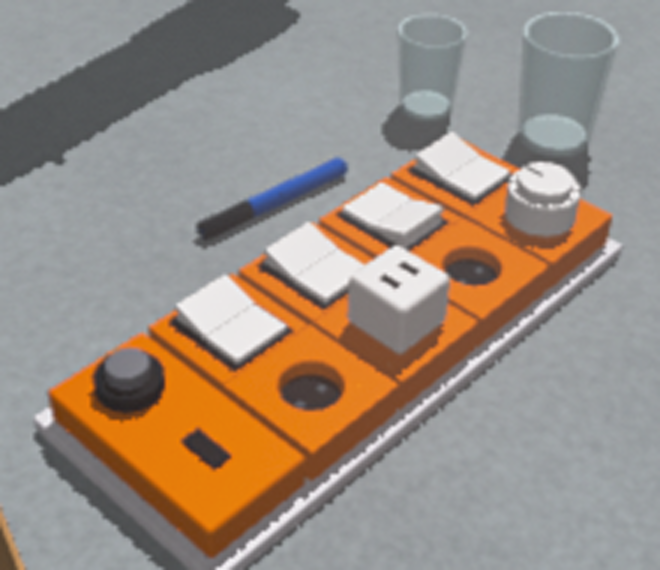

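Run:
```python
from cell import vision
from h import *
for n in("top","scene"):
    im=cv2.imread(f"pics/{n}0.png");d=np.load(f"pics/{n}0.npy");cal=vision.get_calibration(n)
    hsv=cv2.cvtColor(im,cv2.COLOR_BGR2HSV)
    if n=="top":print(hsv[213,340],hsv[198,338])
    m=cv2.inRange(hsv,(4,140,60),(16,255,255))
    m[:150]=0;m[330:]=0
    if n=="top": m[:, :210]=0;m[:,375:]=0
    v,u=np.nonzero(m)
    W=world(cal,d,np.c_[u,v]);ok=abs(W[:,2]-0.038)<0.005
    print(n,"med z",np.median(W[:,2]),ok.sum(),len(ok))
    for h in (0.038,):
        P=onplane(cal,np.c_[u,v][ok]+0.0,h)
        print(cv2.minAreaRect((P[:,:2]*1000).astype(np.float32)))
    # button: 
    if n=="top": pts=[(351.5,208),(293,201),(293,174)]
    else: pts=[(180+128/3,140+368/3),(180+315/3,140+263/3)]
    for p in pts:
        print(p,world(cal,d,p))
# overlay model
yaw=-np.deg2rad(8.9);c=np.array([.592,-.0235])
Rz=np.array([[np.cos(yaw),-np.sin(yaw)],[np.sin(yaw),np.cos(yaw)]])
B=lambda x,y,z:np.r_[c+Rz@[x,y],z]
for n in("top","scene"):
    im=cv2.imread(f"pics/{n}0.png");cal=vision.get_calibration(n)
    f=3 if n=="scene" else 4;o=(180,140) if n=="scene" else (210,150);s=(220,190) if n=="scene" else (170,90)
    z=cv2.resize(im[o[1]:o[1]+s[1],o[0]:o[0]+s[0]],None,fx=f,fy=f,interpolation=2)
    P=[B(a,b,.038) for a,b in((-.075,-.198),(.075,-.198),(.075,.198),(-.075,.198))]+[B(-.04,-.16,.06),B(-.056,0,.051),B(.037,0,.078)]
    q=((proj(cal,P)+.5-o)*f).astype(int)
    cv2.polylines(z,[q[:4].reshape(-1,1,2)],True,(0,255,0))
    for a in q[4:]: cv2.circle(z,tuple(map(int,a)),3,(255,0,255),-1)
    cv2.imwrite(f"pics/ov_{n}.png",z)
```

```text
[ 12 165 164] [ 12 167 162]
top med z 0.03906029464588839 3784 4204
((589.925537109375, -22.061431884765625), (391.5882263183594, 149.6319122314453), 80.99395751953125)
(351.5, 208) [[ 0.52391113 -0.17180702  0.06416474]]
(293, 201) [[ 0.56164081 -0.02237047  0.04212498]]
(293, 174) [[ 0.62484466 -0.02753187  0.08166628]]
scene med z 0.03842984711161291 5988 7317
((591.8710327148438, -23.097747802734375), (398.8025207519531, 151.8798370361328), 80.9311752319336)
(222.66666666666666, 262.6666666666667) [[ 0.52906971 -0.17480963  0.05850346]]
(285.0, 227.66666666666669) [[ 0.55446555 -0.01483155  0.04357473]]
```

View pics/ov_top.png

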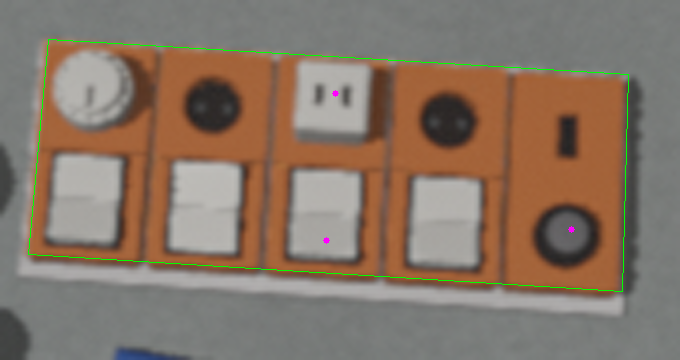

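View pics/ov_scene.png

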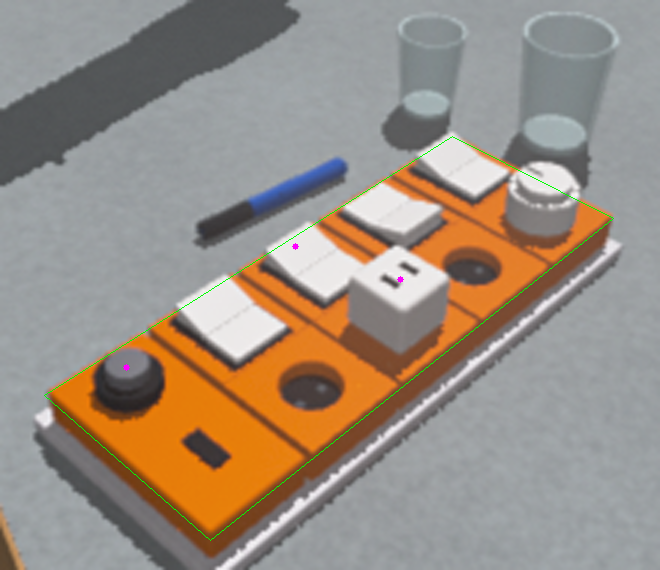

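Both cameras agree: board centre is about (0.590, -0.022), yaw about -9°, and the unit tops come out at 39 mm against the expected 38. The press point is therefore about (0.535, -0.013). I'll close the hand and travel there high up.

{"name": "apply_moves", "arguments": {"commands": [[-3.4,3.5,0,0,0,0],[-3.4,3.5,0,0,0,0],[-3.4,3.5,0,0,0,0],[-3.4,3.5,0,0,0,0],[-3.4,3.5,0,0,0,0]], "claw": 1, "newtons": 10}}

```text
clock: 0.6
position: [0.2739, 0.4017, 0.2485]
ee_rot: [2.459, 1.954, -0.0]
force: [1.1, 0.9, 0.1]
width: 0.619
```

{"name": "apply_moves", "arguments": {"commands": [[-3.4,3.5,0,0,0,0],[-3.4,3.5,0,0,0,0],[-3.4,3.5,0,0,0,0],[-3.4,3.5,0,0,0,0],[-3.4,3.5,0,0,0,0]]}}

```text
clock: 1.1
position: [0.4059, 0.1967, 0.2488]
ee_rot: [-2.459, -1.955, -0.0]
force: [1.0, 0.6, 0.7]
width: 0.179
```

{"name": "apply_moves", "arguments": {"commands": [[-3.4,3.5,0,0,0,0],[-3.4,3.5,0,0,0,0],[-3.4,3.5,0,0,0,0],[-3.4,3.5,0,0,0,0],[0,0,0,0,0,-0.07]]}}

```text
clock: 1.6
position: [0.5134, 0.0276, 0.2488]
ee_rot: [2.396, 2.027, -0.001]
force: [-1.0, 0.5, -0.0]
width: 0.005
```

```bash
cat >> h.py <<'E'
from scipy.spatial.transform import Rotation as Ro
def go(s,target):
    R=Ro.from_rotvec(s["ee_rot"]).as_matrix();return np.round(R.T@(np.array(target)-s["position"])*100,2)
E
python3 - <<'E'
from cell import arm,vision
from h import *
s=arm.observe();cal=vision.get_calibration("wrist")
p,d=vision.get_image("wrist");cv2.imwrite("pics/w1.png",p[:,:,::-1]);np.save("pics/w1.npy",d)
import pickle;pickle.dump(cal,open("pics/w1.pkl","wb"))
p,d2=vision.get_image("scene");cv2.imwrite("pics/s1.png",p[:,:,::-1])
print(s["position"],s["ee_rot"],go(s,[.535,-.013,.249]))
E
```

```text
[0.5134386  0.02755197 0.24882932] [ 2.39551066e+00  2.02684653e+00 -1.06712165e-03] [-3.64  2.8   0.  ]
```

View pics/w1.png

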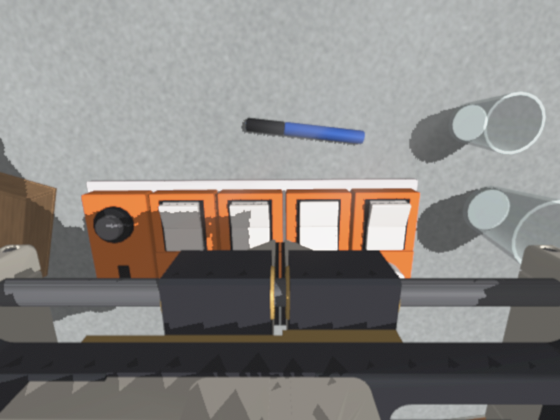

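View pics/s1.png

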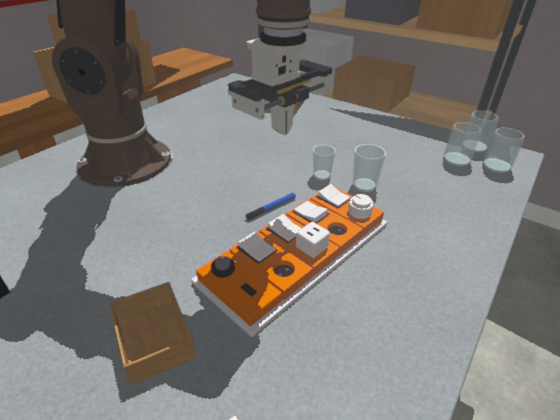

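The wrist view shows the button at (112,224), with the charger's rocker at cols 231-271 and its near edge at row 203. I'll cross-check these positions.

Run:
```python
from h import *
import pickle
cal=pickle.load(open("pics/w1.pkl","rb"));d=np.load("pics/w1.npy")
pts=np.array([(112,224),(231,204),(269,204),(250,215),(183,215),(320,212),(385,212),(320,245)])
W=world(cal,d,pts);
c=np.array([.590,-.022]);y=-np.deg2rad(9);Rz=np.array([[np.cos(y),-np.sin(y)],[np.sin(y),np.cos(y)]])
for p,w in zip(pts,W): print(p,w.round(4),((w[:2]-c)@Rz).round(4))
im=cv2.imread("pics/w1.png")
for b in [(-.04,-.16,.06),(-.056,0,.049),(-.066,-.022,.051),(-.066,.022,.051),(-.066,-.102,.051),(-.066,.058,.045),(-.085,-.205,.012),(-.085,.205,.012)]:
    q=proj(cal,np.r_[c+Rz@b[:2],b[2]])[0];cv2.circle(im,tuple(int(round(v)) for v in q),1,(255,0,255),-1)
cv2.imwrite("pics/w1o.png",cv2.resize(im[160:290,60:440],None,fx=2,fy=2,interpolation=0))
```

```text
[112 224] [ 0.5207 -0.163   0.0607] [-0.0464 -0.1501]
[231 204] [ 0.5254 -0.0317  0.0391] [-0.0623 -0.0197]
[269 204] [0.5325 0.0121 0.0397] [-0.0621  0.0247]
[250 215] [ 0.5388 -0.0107  0.0505] [-0.0523  0.0032]
[183 215] [ 0.5261 -0.0859  0.0509] [-0.0531 -0.0731]
[320 212] [0.5504 0.0689 0.0447] [-0.0534  0.0836]
[385 212] [0.56   0.1407 0.0522] [-0.055  0.156]
[320 245] [0.5879 0.0631 0.0521] [-0.0154  0.0837]
```

View pics/w1o.png

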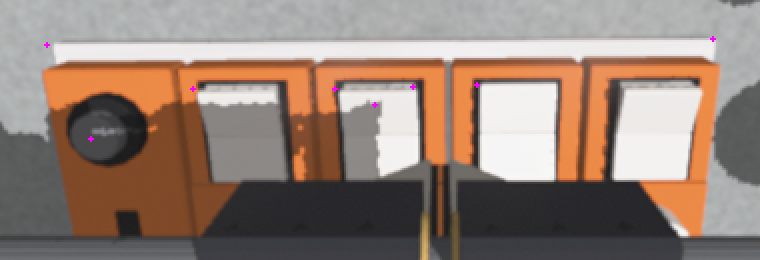

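The wrist view agrees to within 3 mm, so I'll shift the estimate 1.5 mm in +y. Press target is (0.535, -0.0115) and the button is at about (0.525, -0.171). Moving over the switch and down to a hover.

{"name": "apply_moves", "arguments": {"commands": [[-3.5,2.8,0,0,0,0],[0,0,4,0,0,0],[0,0,4,0,0,0],[0,0,4,0,0,0],[0,0,2.3,0,0,0]]}}

```text
clock: 2.2
position: [0.531, -0.0028, 0.1028]
ee_rot: [-2.387, -2.038, 0.004]
force: [0.4, 1.1, -0.2]
width: 0.005
```

{"name": "apply_moves", "arguments": {"commands": [[0,0,0,0,0,0],[0,0,0,0,0,0]]}}

```text
clock: 2.4
position: [0.533, -0.0035, 0.1061]
ee_rot: [-2.389, -2.039, 0.0]
force: [0.1, 0.6, 1.0]
width: 0.005
```

Run:
```python
from cell import arm,vision
from h import *
s=arm.observe()
for n in("scene","wrist"):
    p,d2=vision.get_image(n)
    if n=="scene": p=cv2.resize(p[140:330,180:400],None,fx=3,fy=3,interpolation=2)
    cv2.imwrite(f"pics/{n}2.png",p[:,:,::-1])
s=arm.observe();print(s["position"],s["ee_rot"],s["force"],go(s,[.535,-.0115,.1]))
```

```text
[ 0.53405899 -0.00392964  0.10726227] [2.38873304 2.03881898 0.00332851] [ 0.18529086  0.11814868 -0.12647861] [-0.73  0.21  0.73]
```

View pics/scene2.png

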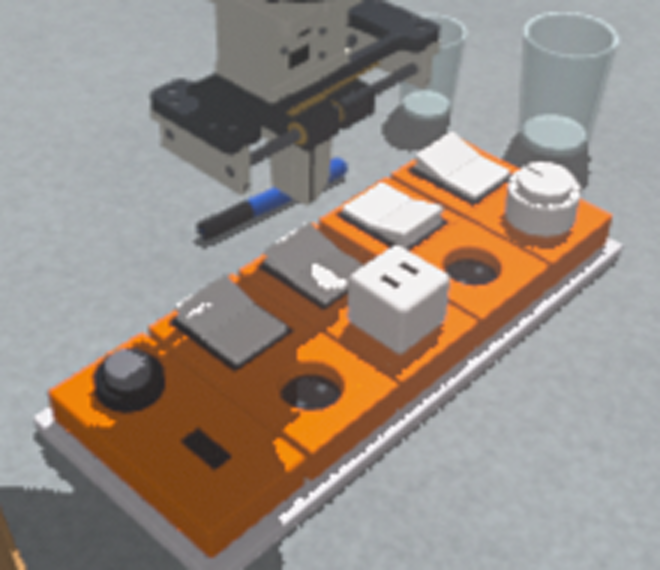

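View pics/wrist2.png

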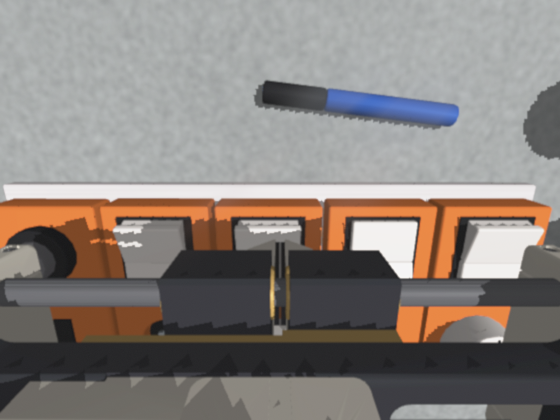

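In the wrist view the fingers sit at col 280 and the rocker's middle at about 268, so I need about 8 mm in -y. That agrees with the estimate. I'll correct that and lower gently.

{"name": "apply_moves", "arguments": {"commands": [[-0.75,0.1,0,0,0,0],[0,0,0.8,0,0,0],[0,0,0.8,0,0,0],[0,0,0.6,0,0,0],[0,0,0,0,0,0]]}}

```text
clock: 3.0
position: [0.5321, -0.012, 0.0826]
ee_rot: [-2.389, -2.039, 0.002]
force: [-0.7, -0.7, -0.2]
width: 0.005
```

{"name": "apply_moves", "arguments": {"commands": [[0,0,0,0,0,0],[0,0,0,0,0,0]]}}

```text
clock: 3.2
position: [0.5331, -0.012, 0.0838]
ee_rot: [2.39, 2.039, 0.0]
force: [0.2, -0.1, -0.2]
width: 0.002
```

{"name": "apply_moves", "arguments": {"commands": [[0,0,0.2,0,0,0],[0,0,0.2,0,0,0],[0,0,0.2,0,0,0],[0,0,0.2,0,0,0],[0,0,0,0,0,0]]}}

```text
clock: 3.7
position: [0.5328, -0.012, 0.0755]
ee_rot: [-2.389, -2.039, 0.0]
force: [-0.9, 0.7, 1.1]
width: 0.006
```

{"name": "apply_moves", "arguments": {"commands": [[0,0,0.2,0,0,0],[0,0,0.2,0,0,0],[0,0,0,0,0,0]]}}

```text
clock: 4.0
position: [0.5326, -0.012, 0.0714]
ee_rot: [-2.389, -2.039, 0.001]
force: [-0.6, -0.4, 0.7]
width: 0.002
```

{"name": "apply_moves", "arguments": {"commands": [[0,0,0.1,0,0,0],[0,0,0.1,0,0,0],[0,0,0,0,0,0]]}}

```text
clock: 4.3
position: [0.5329, -0.0121, 0.0696]
ee_rot: [-2.39, -2.039, 0.0]
force: [-0.2, -0.7, 1.0]
width: 0.004
```

{"name": "apply_moves", "arguments": {"commands": [[0,0,0.1,0,0,0],[0,0,0.1,0,0,0],[0,0,0,0,0,0]]}}

```text
clock: 4.6
position: [0.533, -0.0121, 0.0676]
ee_rot: [2.39, 2.039, 0.0]
force: [0.4, 0.5, 0.3]
width: 0.002
```

{"name": "apply_moves", "arguments": {"commands": [[0,0,0.1,0,0,0],[0,0,0,0,0,0]]}}

```text
clock: 4.8
position: [0.5332, -0.0121, 0.0673]
ee_rot: [2.39, 2.039, 0.001]
force: [-4.2, 0.1, 8.5]
width: 0.007
```

{"name": "apply_moves", "arguments": {"commands": [[0,0,0.05,0,0,0],[0,0,0,0,0,0],[0,0,0,0,0,0]]}}

```text
clock: 5.1
position: [0.5332, -0.0121, 0.0672]
ee_rot: [2.39, 2.039, 0.001]
force: [-4.3, -0.3, 14.6]
width: 0.002
```

{"name": "apply_moves", "arguments": {"commands": [[0,0,-2,0,0,0],[0,0,-4,0,0,0],[0,-4,-4,0,0,0],[0,-4,0,0,0,0],[0,0,0,0,0,0]]}}

```text
clock: 5.6
position: [0.454, 0.0003, 0.1618]
ee_rot: [-2.387, -2.038, 0.001]
force: [0.6, -0.2, -0.8]
width: 0.009
```

Run:
```python
from cell import arm,vision
from h import *
for n in("scene","wrist"):
    p,d2=vision.get_image(n)
    if n=="scene": p=cv2.resize(p[140:330,180:400],None,fx=3,fy=3,interpolation=2)
    cv2.imwrite(f"pics/{n}3.png",p[:,:,::-1])
s=arm.observe();print(s["clock"],s["position"],s["ee_rot"],s["force"],go(s,[.525,-.171,.16]))
```

```text
5.7 [4.58329481e-01 1.17424543e-04 1.61939881e-01] [2.38885164e+00 2.04005415e+00 2.03923281e-03] [ 1.30898043 -0.0731731   0.19247342] [-15.86   9.26   0.19]
```

View pics/scene3.png

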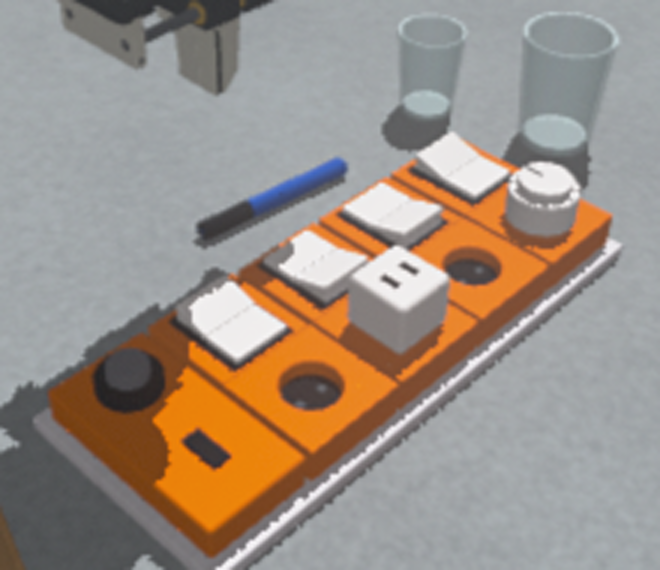

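View pics/wrist3.png

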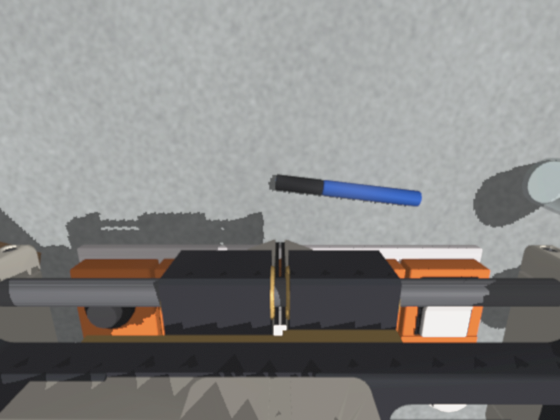

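In the scene view the charger's rocker now has its near half level and far half raised, at about (325,255). It matches the off switch beside it, the others are unchanged, and the stop was felt at 14.6 N. Moving over the button now.

{"name": "apply_moves", "arguments": {"commands": [[-4,2.2,0,0,0,0],[-4,2.2,0,0,0,0],[-4,2.2,0,0,0,0],[-3.9,2.2,0,0,0,0],[0,0,4,0,0,0]]}}

```text
clock: 6.2
position: [0.5261, -0.1801, 0.125]
ee_rot: [2.387, 2.023, 0.007]
force: [0.7, -0.2, -0.2]
width: 0.006
```

{"name": "apply_moves", "arguments": {"commands": [[0,0,1.5,0,0,0],[0,0,0,0,0,0],[0,0,0,0,0,0],[0,0,0,0,0,0]]}}

```text
clock: 6.6
position: [0.5215, -0.1713, 0.1075]
ee_rot: [2.388, 2.039, 0.002]
force: [0.7, 0.3, 0.4]
width: 0.004
```

Run:
```python
from cell import arm,vision
from h import *
for n in("scene","wrist"):
    p,d2=vision.get_image(n)
    if n=="scene": p=cv2.resize(p[140:330,180:400],None,fx=3,fy=3,interpolation=2)
    cv2.imwrite(f"pics/{n}4.png",p[:,:,::-1])
s=arm.observe();print(s["clock"],s["position"],s["ee_rot"],s["force"],go(s,[.525,-.171,.1]))
```

```text
6.7 [ 0.52131341 -0.17107168  0.10762045] [2.38794911e+00 2.03899851e+00 2.02539472e-03] [ 0.36091233 -0.5489089   0.51258341] [0.06 0.36 0.76]
```

View pics/scene4.png

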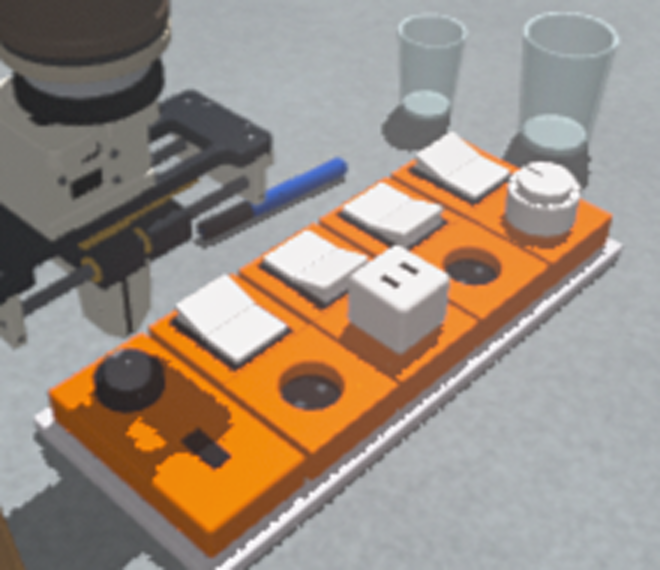

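View pics/wrist4.png

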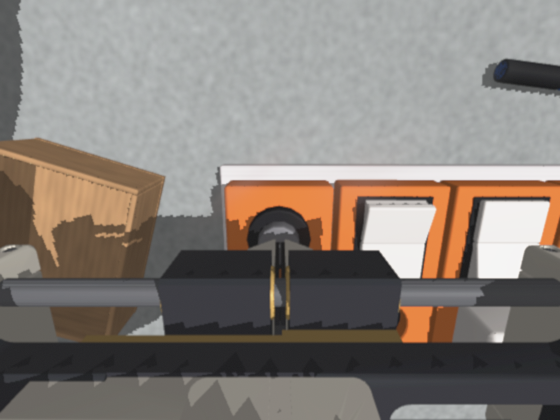

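The button is centred under the fingers in y (col 279). I need 3.5 mm more in +x, then the press.

{"name": "apply_moves", "arguments": {"commands": [[0,0.35,0.5,0,0,0],[0,0,0.5,0,0,0],[0,0,0.5,0,0,0],[0,0,0.4,0,0,0],[0,0,0,0,0,0]]}}

```text
clock: 7.2
position: [0.5233, -0.1715, 0.0868]
ee_rot: [-2.389, -2.039, 0.001]
force: [-0.2, 0.6, 0.1]
width: 0.005
```

{"name": "apply_moves", "arguments": {"commands": [[0,0,0.2,0,0,0],[0,0,0.2,0,0,0],[0,0,0.2,0,0,0],[0,0,0,0,0,0]]}}

```text
clock: 7.6
position: [0.5239, -0.1717, 0.0815]
ee_rot: [2.39, 2.039, 0.0]
force: [-0.5, 0.9, 1.3]
width: 0.005
```

{"name": "apply_moves", "arguments": {"commands": [[0,0,0.2,0,0,0],[0,0,0,0,0,0]]}}

```text
clock: 7.8
position: [0.524, -0.1717, 0.0796]
ee_rot: [2.39, 2.039, 0.0]
force: [-0.5, -0.5, 2.8]
width: 0.003
```

{"name": "apply_moves", "arguments": {"commands": [[0,0,0.2,0,0,0],[0,0,0,0,0,0]]}}

```text
clock: 8.0
position: [0.524, -0.1716, 0.0775]
ee_rot: [2.39, 2.039, 0.0]
force: [-0.5, 0.0, 3.4]
width: 0.008
```

{"name": "apply_moves", "arguments": {"commands": [[0,0,0.15,0,0,0],[0,0,0,0,0,0]]}}

```text
clock: 8.2
position: [0.524, -0.1717, 0.0763]
ee_rot: [2.39, 2.039, 0.0]
force: [-2.4, 0.3, 5.7]
width: 0.007
```

{"name": "apply_moves", "arguments": {"commands": [[0,0,0.1,0,0,0],[0,0,0,0,0,0]]}}

```text
clock: 8.4
position: [0.524, -0.1717, 0.0761]
ee_rot: [2.39, 2.039, 0.001]
force: [-3.7, 1.9, 16.3]
width: 0.002
```

The button is on its stop: z stalled at 0.0761 with 16 N. Withdrawing.

{"name": "apply_moves", "arguments": {"commands": [[0,0,-1,0,0,0],[0,0,-3,0,0,0],[0,0,-4,0,0,0],[0,-2,-4,0,0,0],[0,-4,-2,0,0,0]]}}

```text
clock: 8.9
position: [0.4672, -0.1628, 0.218]
ee_rot: [2.385, 2.037, 0.004]
force: [0.1, 0.0, 0.1]
width: 0.006
```

{"name": "apply_moves", "arguments": {"commands": [[0,-4,0,0,0,0],[0,0,0,0,0,0],[0,0,0,0,0,0],[0,0,0,0,0,0],[0,0,0,0,0,0]]}}

```text
clock: 9.4
position: [0.426, -0.156, 0.2149]
ee_rot: [2.389, 2.039, -0.001]
force: [-0.0, 0.6, 0.5]
width: 0.005
```

Run:
```python
from cell import arm,vision
from h import *
p,d=vision.get_image("scene");cal=vision.get_calibration("scene")
d0=np.load("pics/scene0.npy")
for n,uv in dict(button=(222,262),charger=(315,232),timer=(361,200),marker=(285,201),tray=(150,340),rock_chg_near=(277,226),rock_chg_far=(295,233),rock_a=(255,248),rock_t=(332,195),rock_b=(303,210)).items():
    print(n,world(cal,d0,uv).round(3),world(cal,d,uv).round(3))
cv2.imwrite("pics/s5.png",p[:,:,::-1])
p=cv2.resize(p[140:330,180:400],None,fx=3,fy=3,interpolation=2);cv2.imwrite("pics/s5z.png",p[:,:,::-1])
s=arm.observe();print(s["clock"],s["position"],s["force"],abs(s["dq"]).max())
```

```text
button [[ 0.528 -0.175  0.059]] [[ 0.53  -0.177  0.063]]
charger [[ 0.631 -0.025  0.078]] [[ 0.631 -0.026  0.079]]
timer [[0.653 0.127 0.072]] [[0.653 0.126 0.073]]
marker [[0.475 0.099 0.009]] [[0.475 0.1   0.009]]
tray [[ 0.511 -0.338  0.004]] [[ 0.512 -0.338  0.005]]
rock_chg_near [[ 0.542 -0.026  0.049]] [[ 0.54  -0.023  0.046]]
rock_chg_far [[ 0.581 -0.018  0.045]] [[ 0.582 -0.02   0.047]]
rock_a [[ 0.544 -0.101  0.046]] [[ 0.544 -0.101  0.047]]
rock_t [[0.578 0.139 0.047]] [[0.578 0.138 0.048]]
rock_b [[0.554 0.054 0.046]] [[0.554 0.054 0.046]]
9.45 [ 0.42589589 -0.15602605  0.21480147] [-0.5869092  -0.30858074 -0.09500546] 0.003345308444565723
```

View pics/s5.png

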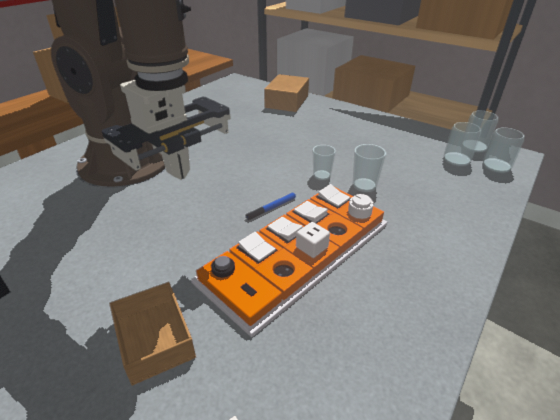

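View pics/s5z.png

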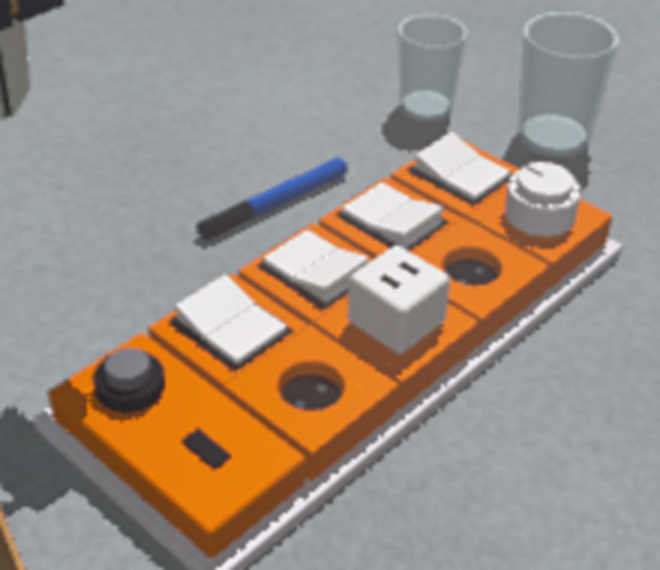

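The charger's switch is off, the button is back out, nothing else has moved, and the hand is clear.

```bash
python3 -c "
from cell import order
print(order.sign_off())"
```

```text
the job is handed in; nothing more can be done
None
```

I switched off the charger's outlet, pressed the reset button in afterwards, drew the hand clear, and handed the job in at about 9.5 s.

- **Switch:** I pressed the near half of the charger's rocker with closed fingertips until it stopped, at up to 14.6 N. The last picture shows its near half level and its far half raised, like the switch that was off from the start.
- **Reset button:** I pressed it about 6 mm, until it stopped, at about 16 N. It came back out; the final height reading was about 60 mm, as it should be.
- **Everything else:** The other three switches look as before. The charger, timer, marker and tray read within about 1 mm of their first positions. I checked the jar only by eye, and it looks unmoved. The hand is clear and reads about zero force.

One disagreement: the wrist camera and the fixed cameras differed by 3 to 9 mm on the button and rocker positions. I used a value between them and confirmed the alignment in wrist pictures before pressing. The joint values themselves can't be read, so the switch and button states rest on pictures, depth and felt stops.

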